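# Find the socket that fits the centrifuge rotor nut

### The arm

A 6-joint arm with a two-finger parallel gripper is mounted at the origin on the work surface. World frame = base frame: x ahead of the robot, y to its left, z up, the work surface at z = 0. Lengths are in m, angles in rad, forces in N, time in s.
With the tool pointing down it reaches from about 0.35 to 0.775 m from the base axis. Payload 5.5 kg.
Tool frame: the origin (TCP) lies at the very end of the fingers, on their centre line; the grasp point (between the pads) lies 19 mm behind it (grip_depth is the distance from the TCP to the grasp point, in m); z points along the fingers, y is the line along which they close (so a half turn about z gives the same grasp; the last joint's range is limited). The gripper opens to 85 mm and grips with 20 to 120 N. Pads are 22 mm wide; open, the fingers measure 114 mm over their backs; the gripper's body (76 mm by 85 mm) begins 54 mm behind the grasp point. The pads swing forward as they close: fully open they stand 13 mm farther back than shut.
Start: joints at [-1.408, 0.313, 0.046, 1.304, 0, 1.431], TCP at [0.171, -0.549, 0.231] pointing down, gripper open.
Joint ranges: [-2.76, 2.76], [-0.86, 1.69], [-1.03, 1.26], [-2.2, 2.34], [-1.47, 1.5], [-3.14, 3.14]. Speed limits (rad/s): [2.57, 2.57, 3.14, 3.14, 3.14, 3.14].

### API

Orientations are given as a rotation vector (axis times angle).
In Python, from bench import * gives the robot as it stands.
- The arm moves only by the tool apply_moves, never from a script. Its argument "targets" is a list of rows, each a list of 4 numbers: the shift along the tool's x, y, z in mm, then the turn about the tool's z in degrees. A call has 1 to 5 rows; each row shifts and turns the commanded pose from where the row before left it, along the tool's axes as they then stand; what a row does not reach is not made up. A row lasts 1/8 s, in which the tool goes at most 62.5 mm and 10.7 degrees, less where a joint would pass 70% of its speed; a pose out of reach is approached as far as the arm can. A call is refused whole if a number of a shift passes 62.5 or a number of a turn 10.7, either way. A call with a gripper value outside its range is refused whole. "fingers" is the closure in counts, from 0 (fully open) to 255 (shut), set as the call begins (left out, the last holds). The fingers move at their own pace and stop on an object; "squeeze" is the grip in N (left out, the last holds). Time passes only in rows, so rows that do not move let the fingers close. It gives the time, the measured TCP pose, the force, the opening and the grip force at its end, in the units of the state.
- get_obs(): the state, without advancing time (a new reading comes with each control period).
- capture(name): name is "scene" or "side" or "wrist"; returns a dict with "color" (420x560x3 uint8, red, green, blue), "vertical_fov" (degrees; the focal length in pixels is half the picture's height over the tangent of half this angle, whatever the lens; pixels are square), "cx", "cy" (the principal point, pixels), "k1" (the pictures are not rectified: a ray, as slopes to the right and down, at radius r is drawn at 1 + k1 r^2 times it, then the intrinsics apply), "world_from_camera" (4x4, takes a point from camera to world coordinates). Camera axes: x right, y down, z forward; pixel columns grow to the right and rows downward; lengths in m; the calibration is good to about 2 mm. A picture is of the moment at which its call begins. There is no depth.
- job_done(): hands the job in; it is judged then, once.
The state is a dict: "t": time; "qpos": joint angles; "dq": joint speeds; "joint_torque": joint torques, N m; "tool_pos": TCP position; "tcp_rot": TCP orientation; "wrist_force": force on the tool from outside, world axes, zero at the start; "ft_torque": the same for the moment, N m; "width": finger opening in m; "finger_force": force on a finger pad.
Only numpy, scipy, OpenCV 4.12 (cv2) and the standard library are available. Lean on these libraries where they do the work, as an engineer would, in place of code of your own. Each camera call takes 0.05 s, during which the arm holds its last target. There are 200 camera calls.

### The job

First put the reject socket, the one with a round tag disc round its middle, into the grey side bin. Then try the other two sockets on the hex nut of the centrifuge rotor: finish holding the one that fits, still gripped, pushed fully down over the nut and upright; the other plain socket must end up either in the grey bin or in its blue tray, let go. Do not shift or knock over the tube rack, the bottle or the beaker.

Things in the scene. Friction and masses are not known exactly. Their poses are not given: they have to be found in the camera images.
- socket_a_mid (a point): Plain steel socket, 80 mm tall, upright, mouth down in the tray, 150 to 310 g. Up to 32 mm: hexagonal body, 36 mm across flats. 32 to 80 mm: grip, a dark hexagonal bar, 24 mm across flats. Hexagonal opening in the underside, 20 mm deep, unseen. All flats are parallel; x is square to one pair (others every 60 deg). This point: on the axis, 40 mm above the mouth; z to the top.
- socket_b_mid (a point): Second plain socket, outside identical to socket_a (same sizes, axes and point, 40 mm above the mouth). One of the two has an opening of 26 mm across flats and fits the nut; the other's is 19 mm, so it stops on top of the nut with its mouth about 18 mm above nut_seat. Which is which is found by trying.
- socket_tagged_mid (a point): The reject: as the plain sockets (same body, bar, axes, height, and point 40 mm above the mouth) but with a flat round aluminium tag disc, 48 mm across, lying on the shoulder of its body round the foot of the bar, 32 to 36 mm above the mouth. It stands in any one of the tray's three pockets.
- nut_seat (a point): Centre of the base of the fixed steel hex nut on the rotor, 100 mm above the bench. Nut: 24 mm across flats, 18 mm high, its top 5 mm chamfered to 20 mm. x is square to one pair of flats (others every 60 deg), z up. The fitting socket (1 mm play each side, 9 deg in yaw) goes down until its mouth rests on the flat collar round the nut, at this point's height.
- centrifuge: White bench centrifuge with its lid off, fixed, a box 270 mm (x) by 220 mm (y), 130 mm high; in its top an open round bowl, 180 mm across, holds the aluminium rotor (about 95 mm above the bench) with the nut in the middle. Origin: on the bench, straight below the nut.
- tray: Blue open tray, fixed, 75 mm (x) by 235 mm (y), walls 5 mm thick and 24 mm high, floor 5 mm thick, two cross walls making three pockets in a row along y, 77 mm apart, one socket loosely in each. Origin: centre of the underside, on the bench.
- bin: Grey open side bin, fixed, 140 mm (x) by 200 mm (y), walls 5 mm thick and 45 mm high, floor 5 mm thick; empty at the start. Origin: centre of the underside, on the bench.
- tube_rack: Bystander: blue block with small sample tubes, 66 by 150 mm, 47 mm tall, loose. Origin: centre of the underside.
- bottle: Bystander: amber bottle, 64 mm across, 160 mm tall, loose. Origin: centre of the underside.
- beaker: Bystander: glass beaker, 72 mm across, 85 mm tall, loose. Origin: centre of the underside.
There are look-alikes about, which are no part of the job. What is shaped like the bin but green or purple is not meant.

How it is judged:
On the way, in this order (a step that is already met when the one before it is completed fails the run):
1. the tagged reject lies in the grey bin, let go and at rest (x of socket_tagged_mid in the frame of bin between -0.066 and 0.066 m and y of socket_tagged_mid in the frame of bin between -0.096 and 0.096 m and z of socket_tagged_mid in the frame of bin between 0 and 0.061 m and contact force between the fingers and socket_tagged below 0.1 N and linear speed of socket_tagged below 0.05 m/s), for 0.2 s.
2. a plain socket is gripped and fully down on the nut (((horizontal distance between socket_a_mid and nut_seat below 0.004 m and z of socket_a_mid in the frame of nut_seat below 0.044 m and angle between socket_a_mid's own z axis and vertical below 0.08 rad and contact force between the fingers and socket_a above 3 N) or (horizontal distance between socket_b_mid and nut_seat below 0.004 m and z of socket_b_mid in the frame of nut_seat below 0.044 m and angle between socket_b_mid's own z axis and vertical below 0.08 rad and contact force between the fingers and socket_b above 3 N))), for 0.2 s.
At the end, for the whole second after the job is handed in: A plain socket is on the nut: axis within 4 mm, mouth within 4 mm of the hub collar, upright within 4.5 deg, gripped over 3 N. The tagged one is in the bin, the other plain one in bin or tray (both let go, at rest, middle below 61 mm) (all of step 1 and (((horizontal distance between socket_a_mid and nut_seat below 0.004 m and z of socket_a_mid in the frame of nut_seat below 0.044 m and angle between socket_a_mid's own z axis and vertical below 0.08 rad and contact force between the fingers and socket_a above 3 N) and ((x of socket_b_mid in the frame of bin between -0.066 and 0.066 m and y of socket_b_mid in the frame of bin between -0.096 and 0.096 m and z of socket_b_mid in the frame of bin between 0 and 0.061 m and contact force between the fingers and socket_b below 0.1 N and linear speed of socket_b below 0.05 m/s) or (x of socket_b_mid in the frame of tray between -0.04 and 0.04 m and y of socket_b_mid in the frame of tray between -0.12 and 0.12 m and z of socket_b_mid in the frame of tray between 0 and 0.061 m and contact force between the fingers and socket_b below 0.1 N and linear speed of socket_b below 0.05 m/s))) or ((horizontal distance between socket_b_mid and nut_seat below 0.004 m and z of socket_b_mid in the frame of nut_seat below 0.044 m and angle between socket_b_mid's own z axis and vertical below 0.08 rad and contact force between the fingers and socket_b above 3 N) and ((x of socket_a_mid in the frame of bin between -0.066 and 0.066 m and y of socket_a_mid in the frame of bin between -0.096 and 0.096 m and z of socket_a_mid in the frame of bin between 0 and 0.061 m and contact force between the fingers and socket_a below 0.1 N and linear speed of socket_a below 0.05 m/s) or (x of socket_a_mid in the frame of tray between -0.04 and 0.04 m and y of socket_a_mid in the frame of tray between -0.12 and 0.12 m and z of socket_a_mid in the frame of tray between 0 and 0.061 m and contact force between the fingers and socket_a below 0.1 N and linear speed of socket_a below 0.05 m/s))))); the arm keeps its last pose, push and grip.
It fails at once if the tube rack is shifted over 30 mm or tipped (distance of tube_rack from where it was at the start of the episode above 0.03 m or angle between tube_rack's own z axis and vertical above 0.4 rad).
It fails at once if the bottle is shifted over 30 mm or tipped (distance of bottle from where it was at the start of the episode above 0.03 m or angle between bottle's own z axis and vertical above 0.4 rad).
It fails at once if the beaker is shifted over 30 mm or tipped (distance of beaker from where it was at the start of the episode above 0.03 m or angle between beaker's own z axis and vertical above 0.4 rad).
It also fails if it takes over 69 s, if anything falls off the work surface, if the arm or the gripper's body presses on something with over 40 N, if the wrist force passes 120 N, or if a joint passes its speed limit or range.

## Working session

There is one attempt and no reset: what is moved stays moved. The work goes in short steps, Python scripts to look and compute and a tool call to move; the robot and the scene stay as the last step left them, time stands still between calls to the robot, and variables do not carry over. Pictures are saved under pics/ and viewed, at most 10 in all, crops included, and the job is handed in when it is done.

Besides the shell and the picture viewer there is one more tool, called after ">>>" by a JSON object that holds its "op" and its "data". apply_moves: Moves the arm, as the interface text tells. Its arguments: {"type":"object","properties":{"targets":{"type":"array","items":{"type":"array","items":{"type":"number"}}},"fingers":{"type":"number"},"squeeze":{"type":"number"}},"required":["targets"]}

```bash
mkdir -p pics; cat > h.py <<'E'
from bench import *
import numpy as np, cv2
def K(c):
    h,w=c["color"].shape[:2]; f=h/2/np.tan(np.radians(c["vertical_fov"])/2)
    return np.array([[f,0,c["cx"]],[0,f,c["cy"]],[0,0,1.]]),np.array([c["k1"],0,0,0,0.])
def px2w(c,uv,z):
    k,d=K(c); n=cv2.undistortPointsIter(np.array(uv,float).reshape(-1,1,2),k,d,None,None,(3,50,1e-9)).reshape(-1,2)
    T=np.array(c["world_from_camera"]); r=np.c_[n,np.ones(len(n))]@T[:3,:3].T; o=T[:3,3]
    return o+r*((np.asarray(z)-o[2])/r[:,2])[:,None]
def w2px(c,p):
    k,d=K(c); T=np.linalg.inv(np.array(c["world_from_camera"]))
    return cv2.projectPoints(np.array(p,float).reshape(-1,1,3),cv2.Rodrigues(T[:3,:3])[0],T[:3,3],k,d)[0].reshape(-1,2)
def save(n,im): cv2.imwrite("pics/"+n+".png",im[...,::-1])
E
python3 - <<'E'
from h import *
import pickle
C={n:capture(n) for n in("scene","side","wrist")}
pickle.dump(C,open("c0.pkl","wb"))
for n,c in C.items():
    print(n,c["vertical_fov"],c["cx"],c["cy"],c["k1"],np.round(c["world_from_camera"],3).tolist())
    save(n+"0",cv2.resize(c["color"],(800,600),interpolation=cv2.INTER_CUBIC))
print(get_obs())
E
```

```text
scene 55.84801808668616 279.4312985418508 202.7111604129008 -0.11427812302967191 [[-0.045, 0.797, -0.603, 1.142], [0.999, 0.04, -0.021, -0.164], [0.007, -0.603, -0.798, 0.949], [0.0, 0.0, 0.0, 1.0]]
side 47.0243813664419 279.70869962930465 211.28591586377092 -0.003365269808547659 [[-0.844, -0.324, 0.428, -0.05], [-0.536, 0.543, -0.646, 0.654], [-0.023, -0.774, -0.632, 0.894], [0.0, 0.0, 0.0, 1.0]]
wrist 63.175274698832176 278.1240345529124 210.6006201001223 -0.07060287567453419 [[0.298, -0.922, -0.247, 0.233], [-0.955, -0.288, -0.075, -0.53], [-0.002, 0.258, -0.966, 0.372], [0.0, 0.0, 0.0, 1.0]]
{'t': 0.15, 'qpos': array([-1.40759723e+00,  3.13836391e-01,  4.52521675e-02,  1.30361048e+00,
        1.97221220e-06,  1.43118340e+00]), 'dq': array([ 0.00100045, -0.00271726,  0.00388843,  0.00169659,  0.00130095,
       -0.00115943]), 'joint_torque': array([ 2.01531402e-03, -4.81063020e+01,  2.98816377e+01,  1.39583205e-02,
       -1.08320043e-05, -7.06098646e-06]), 'tool_pos': array([ 0.17138992, -0.54846377,  0.23061389]), 'tcp_rot': array([-3.10427049e+00, -4.73629893e-01,  2.27958723e-05]), 'wrist_force': array([-0.48703185,  0.61764549, -0.73883458]), 'ft_torque': array([-0.00458778, -0.00897305,  0.00264073]), 'finger_force': 0.0, 'width': 0.08538179487666961}
```

View pics/scene0.png

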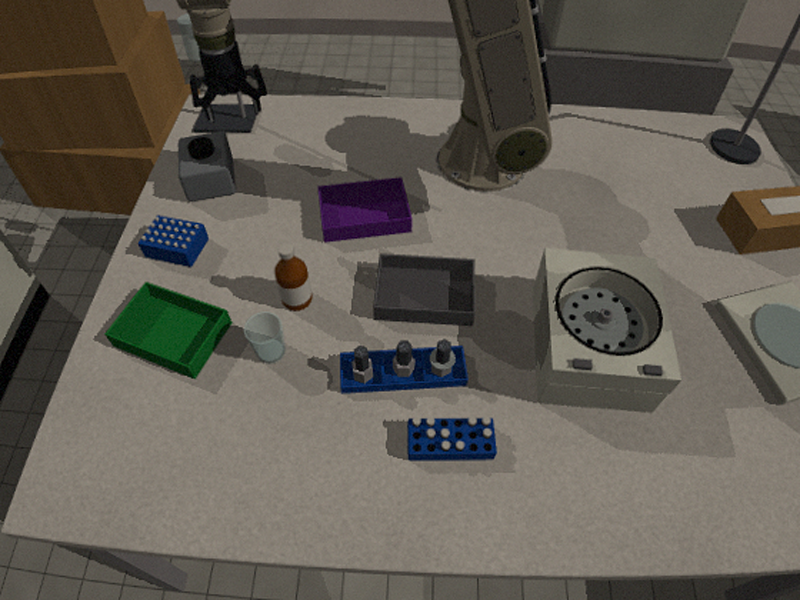

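View pics/side0.png

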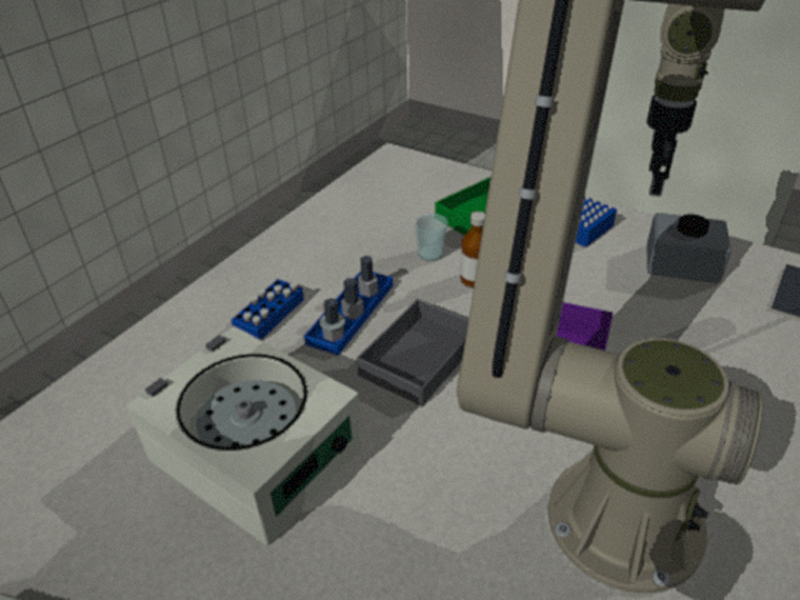

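The scene view shows three bins: purple (365,210), grey (425,290) and green (168,330). The grey one is the one meant. The tray sockets are at (361,365), (403,358) and (443,357). The right one seems to carry the disc, so I'll enlarge it to confirm.

```bash
python3 - <<'E'
from h import *
import pickle
C=pickle.load(open("c0.pkl","rb"));c=C["scene"]["color"]
a=cv2.resize(c[230:280,232:332],(800,400),interpolation=cv2.INTER_CUBIC)
b=cv2.resize(c[205:235,395:445],(400,240),interpolation=cv2.INTER_CUBIC)
s=C["side"]["color"]; d=cv2.resize(s[270:300,150:200],(400,240),interpolation=cv2.INTER_CUBIC)
save("crop1",np.vstack([a,np.hstack([b,d])[:200]]))
S=.7
def p(uv,z): print(np.round(px2w(C["scene"],np.array(uv)*S,z),3).tolist())
print("tray rim near corners/far");p([[342,391],[467,384],[340,351],[465,347]],[0,0,.024,.024])
print("bin rim");p([[380,255],[474,260],[472,324],[375,319],[472,324]],[.045]*4+[.0])
print("cent top");p([[546,250],[658,256],[680,380],[538,371],[605,317]],[.13,.13,.13,.13,.118])
print("sock tops");p([[361,350],[404,344],[444,344]],[.085]*3)
print("bottle,beaker,rack");p([[297,305],[270,355],[410,458],[495,458]],[0]*4)
E
```

```text
tray rim near corners/far
[[0.666, -0.285, 0.0], [0.64, -0.052, 0.0], [0.595, -0.295, 0.024], [0.574, -0.057, 0.024]]
bin rim
[[0.37, -0.233, 0.045], [0.373, -0.035, 0.045], [0.535, -0.045, 0.045], [0.532, -0.232, 0.045], [0.504, -0.039, 0.0]]
cent top
[[0.413, 0.094, 0.13], [0.415, 0.317, 0.13], [0.689, 0.292, 0.13], [0.68, 0.051, 0.13], [0.558, 0.188, 0.118]]
sock tops
[[0.627, -0.249, 0.085], [0.61, -0.173, 0.085], [0.607, -0.102, 0.085]]
bottle,beaker,rack
[[0.475, -0.399, 0.0], [0.597, -0.433, 0.0], [0.789, -0.155, 0.0], [0.783, -0.007, 0.0]]
```

View pics/crop1.png

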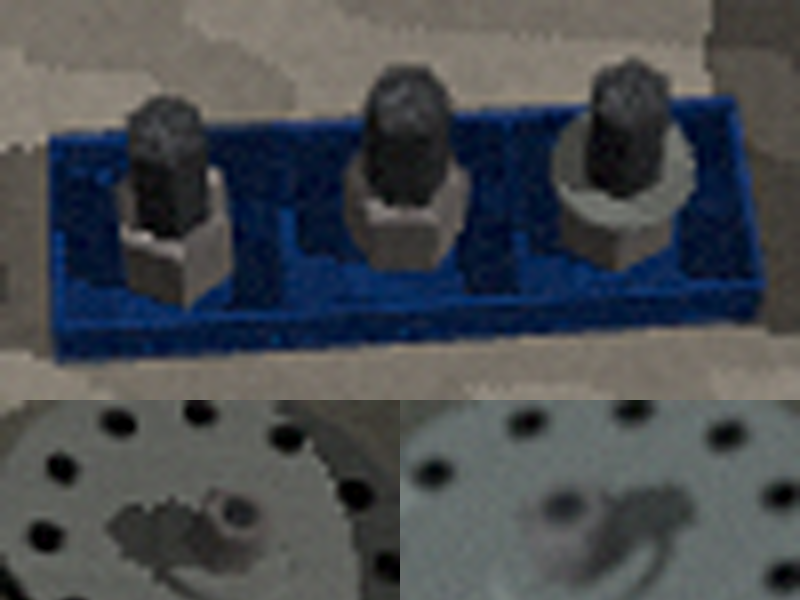

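The crop confirms it: the right-hand socket, top at about (630,78) in the crop, has the round disc. It stands at roughly (0.607,-0.102). The other two are plain. Next I move over the tray for a close look.

>>> {"op": "apply_moves", "data": {"targets": [[53,-22,0,0],[53,-22,0,0],[53,-22,0,0],[53,-22,0,0],[53,-22,0,0]]}}

```text
t: 0.78
tool_pos: [0.3927, -0.3634, 0.2311]
tcp_rot: [-3.106, -0.473, 0.0]
wrist_force: [0.2, -0.5, 0.3]
width: 0.0855
finger_force: 0.0
```

>>> {"op": "apply_moves", "data": {"targets": [[53,-22,0,0],[53,-22,0,0],[53,-22,0,0],[53,-22,0,0],[53,-22,0,0]]}}

```text
t: 1.4
tool_pos: [0.6129, -0.1794, 0.231]
tcp_rot: [3.106, 0.474, -0.001]
wrist_force: [1.0, -1.2, 0.1]
width: 0.0853
finger_force: 0.0
```

>>> {"op": "apply_moves", "data": {"targets": [[0,0,0,0],[0,0,0,0]]}}

```text
t: 1.65
tool_pos: [0.6113, -0.1807, 0.2306]
tcp_rot: [-3.105, -0.475, 0.002]
wrist_force: [-1.2, -0.8, 0.2]
width: 0.0856
finger_force: 0.0
```

```bash
python3 - <<'E'
from h import *
import pickle
c=capture("wrist");pickle.dump(c,open("c1.pkl","wb"))
print(np.round(c["world_from_camera"],3).tolist(),get_obs()["tool_pos"],get_obs()["tcp_rot"])
save("wrist1",cv2.resize(c["color"],(800,600),interpolation=cv2.INTER_CUBIC))
E
```

```text
[[0.298, -0.922, -0.248, 0.673], [-0.954, -0.288, -0.077, -0.162], [-0.001, 0.26, -0.966, 0.372], [0.0, 0.0, 0.0, 1.0]] [ 0.61095295 -0.18130815  0.23094826] [-3.10560950e+00 -4.72851222e-01  1.72717367e-03]
```

View pics/wrist1.png

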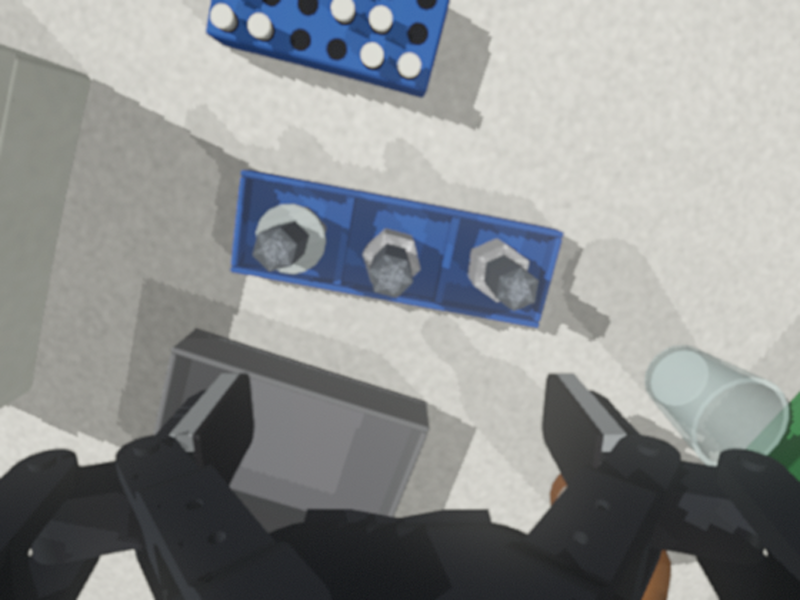

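The wrist view shows the tagged socket on the left with its bar top at about (275,250), the middle plain one at (391,270) and the right plain one at (517,287). I'll enlarge the tops to read position and yaw.

```bash
python3 - <<'E'
from h import *
import pickle
c=pickle.load(open("c1.pkl","rb"));im=c["color"]
save("crop2",np.clip(cv2.resize(im[120:225,160:390],(800,365),interpolation=cv2.INTER_CUBIC).astype(float)*1.4,0,255).astype(np.uint8))
for uv in([275,250],[391,270],[517,287]): print(px2w(c,[np.array(uv)*.7],.085).round(4))
print("tray",px2w(c,np.array([[243,172],[562,232],[540,327],[233,271]])*.7,.024).round(3).tolist())
print("disc",px2w(c,[np.array([290,239])*.7],.041).round(4))
E
```

```text
[[ 0.6077 -0.1055  0.085 ]]
[[ 0.6167 -0.1752  0.085 ]]
[[ 0.6296 -0.2514  0.085 ]]
tray [[0.641, -0.059, 0.024], [0.668, -0.287, 0.024], [0.597, -0.298, 0.024], [0.569, -0.068, 0.024]]
disc [[ 0.6081 -0.105   0.041 ]]
```

View pics/crop2.png

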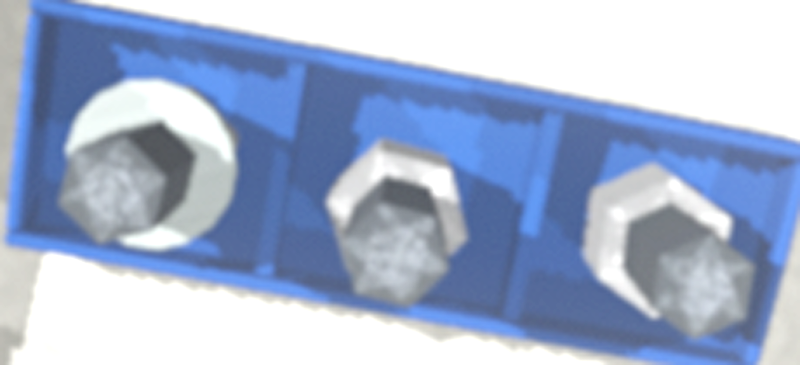

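```bash
python3 - <<'E'
from h import *
import pickle
from scipy.optimize import least_squares
c=pickle.load(open("c1.pkl","rb"))
s=230/800
def fit(pts,z,R,name):
    p=px2w(c,np.array(pts)*s+[160,120],z)[:,:2]
    def f(v):
        best=[]
        for q in p:
            d=q-v[:2]; a=np.arctan2(d[1],d[0])-v[2]; a-=np.round(a/(np.pi/3))*np.pi/3; k=np.arctan2(d[1],d[0])-a
            best+=list(q-v[:2]-R*np.array([np.cos(k),np.sin(k)]))
        return best
    b=min((least_squares(f,[*p.mean(0),y]) for y in(0,.25,.5,.75)),key=lambda r:r.cost)
    print(name,b.x[:2].round(4),"vertex deg mod60",np.degrees(b.x[2])%60,"flat dir",(np.degrees(b.x[2])+30)%60,"rms mm",np.sqrt(np.mean(b.fun**2))*1e3)
R=.024/np.sqrt(3); RB=.036/np.sqrt(3)
fit([(103,243),(60,205),(72,155),(122,137),(165,170),(153,222)],.085,R,"tag")
fit([(405,306),(447,268),(357,293),(338,240)],.085,R,"mid")
fit([(697,338),(750,300),(710,232),(660,315),(655,270)],.085,R,"right")
fit([(655,163),(590,195),(585,255),(655,318),(728,215)],.037,RB,"rightbody")
fit([(385,140),(328,195),(450,160),(466,235)],.037,RB,"midbody")
ctr=px2w(c,np.array([[112,189],[393,253],[702,285]])*s+[160,120],.085);print(ctr.round(4))
E
```

```text
tag [ 0.6082 -0.1052] vertex deg mod60 5.05512938485082 flat dir 35.05512938485082 rms mm 0.596828854497683
mid [ 0.6131 -0.1756] vertex deg mod60 32.62823217902828 flat dir 2.6282321790282808 rms mm 0.3650349366650135
right [ 0.6288 -0.2521] vertex deg mod60 22.0769432291866 flat dir 52.0769432291866 rms mm 1.3059238766238426
rightbody [ 0.6301 -0.2484] vertex deg mod60 12.6220825570101 flat dir 42.6220825570101 rms mm 2.3910468461678684
midbody [ 0.6151 -0.1759] vertex deg mod60 30.664591663227544 flat dir 0.6645916632275402 rms mm 0.6742889179425936
[[ 0.6082 -0.1051  0.085 ]
 [ 0.6134 -0.1756  0.085 ]
 [ 0.6287 -0.2516  0.085 ]]
```

>>> {"op": "apply_moves", "data": {"targets": [[0,0,0,6.2],[0,0,0,6.2],[2,-38,0,0],[2,-38,20,0],[0,0,20,0]], "fingers": 105, "squeeze": 40}}

```text
t: 2.33
tool_pos: [0.6081, -0.104, 0.1918]
tcp_rot: [3.139, 0.136, 0.001]
wrist_force: [-0.9, -0.6, 0.2]
width: 0.0504
finger_force: 0.0
```

```bash
cat >> h.py <<'E'
def to(x,y,z,flat=None):
    o=get_obs();R=cv2.Rodrigues(np.array(o["tcp_rot"]))[0]
    d=np.array([x,y,z])-o["tool_pos"]
    a=np.degrees(np.arctan2(R[1,1],R[0,1]))
    print("t",round(o["t"],2),"pos",o["tool_pos"].round(4),"tiltz",R[:,2].round(3),"closing dir deg",a.round(2),"w",round(o["width"],4),"ff",round(o["finger_force"],1),"F",o["wrist_force"].round(1))
    if flat is not None:
        t=(flat-a+30)%60-30; print("tool turn",-t,"(alts +-60)"); R=cv2.Rodrigues(np.array([0,0,np.radians(t)]))[0]@R
    print("tool shift mm (after turn)",(R.T@d*1e3).round(1))
E
python3 -c "
from h import *
to(.6082,-.1052,.048,95)"
```

```text
t 2.33 pos [ 0.6081 -0.104   0.1918] tiltz [ 0.001  0.    -1.   ] closing dir deg -85.03 w 0.0504 ff 0.0 F [-0.9 -0.6  0.2]
tool turn -0.02796371143574561 (alts +-60)
tool shift mm (after turn) [-1.000e-01  1.200e+00  1.438e+02]
```

>>> {"op": "apply_moves", "data": {"targets": [[0,1,40,0],[0,0,40,0],[0,0,35,0],[0,0,20,0],[0,0,9,0]]}}

```text
t: 2.95
tool_pos: [0.6075, -0.1071, 0.0463]
tcp_rot: [-3.138, -0.132, 0.003]
wrist_force: [0.3, 0.1, 1.5]
width: 0.0503
finger_force: 0.0
```

>>> {"op": "apply_moves", "data": {"targets": [[0,0,0,0],[0,0,0,0],[0,0,0,0],[0,0,0,0]], "fingers": 255}}

```text
t: 3.45
tool_pos: [0.6098, -0.1061, 0.0481]
tcp_rot: [3.138, 0.136, 0.002]
wrist_force: [-0.6, -0.1, 1.5]
width: 0.0235
finger_force: 41.4
```

>>> {"op": "apply_moves", "data": {"targets": [[0,0,-20,0],[0,0,-30,0],[0,0,-30,0],[0,0,-20,0],[0,0,0,0]]}}

```text
t: 4.08
tool_pos: [0.6106, -0.1061, 0.1492]
tcp_rot: [3.137, 0.136, 0.006]
wrist_force: [0.3, 0.2, -2.1]
width: 0.0235
finger_force: 41.2
```

```bash
python3 -c "
from h import *
import pickle
C=pickle.load(open('c1.pkl','rb'));S=.7
print('bin wrist rim',px2w(C,np.array([[195,330],[428,402],[177,352],[425,428]])*S,.045).round(3).tolist())
print('bin floor far edge', px2w(C,np.array([[175,388]])*S,.045).round(3))
to(.45,-.137,.148)"
```

```text
bin wrist rim [[0.525, -0.056, 0.045], [0.522, -0.232, 0.045], [0.505, -0.046, 0.045], [0.501, -0.237, 0.045]]
bin floor far edge [[ 0.476 -0.05   0.045]]
t 4.08 pos [ 0.6106 -0.1061  0.1492] tiltz [ 0.004 -0.001 -1.   ] closing dir deg -85.04 w 0.0235 ff 41.2 F [ 0.3  0.2 -2.1]
tool shift mm (after turn) [-162.6   16.9    0.6]
```

>>> {"op": "apply_moves", "data": {"targets": [[-45,0,0,0],[-45,0,0,0],[-45,-1,0,0],[-35,0,0,0],[0,0,0,0]]}}

```text
t: 4.7
tool_pos: [0.4366, -0.1186, 0.1461]
tcp_rot: [-3.137, -0.134, 0.005]
wrist_force: [0.2, 0.1, -1.7]
width: 0.024
finger_force: 41.1
```

>>> {"op": "apply_moves", "data": {"targets": [[0,0,35,0],[0,0,35,0],[0,0,20,0],[0,0,7,0],[0,0,0,0]]}}

```text
t: 5.32
tool_pos: [0.44, -0.1194, 0.0499]
tcp_rot: [-3.138, -0.136, 0.001]
wrist_force: [-0.5, 0.2, -1.5]
width: 0.0233
finger_force: 41.2
```

>>> {"op": "apply_moves", "data": {"targets": [[0,0,0,0],[0,0,0,0],[0,0,0,0]], "fingers": 110}}

```text
t: 5.7
tool_pos: [0.4404, -0.1197, 0.051]
tcp_rot: [3.138, 0.136, 0.002]
wrist_force: [0.8, 0.0, -0.5]
width: 0.0484
finger_force: 0.0
```

>>> {"op": "apply_moves", "data": {"targets": [[0,0,-20,0],[0,0,-40,0],[0,0,-50,0],[0,0,-50,0],[0,0,-20,0]]}}

```text
t: 6.32
tool_pos: [0.4411, -0.1201, 0.2339]
tcp_rot: [3.136, 0.135, 0.008]
wrist_force: [-0.1, -0.4, -0.6]
width: 0.0485
finger_force: 0.0
```

```bash
python3 -c "
from h import *
import pickle
c=capture('wrist');pickle.dump(c,open('c2.pkl','wb'));c0=pickle.load(open('c0.pkl','rb'))['scene']
u=np.array([[424.7,218.7]]);print('nut scene',px2w(c0,u,.118).round(4))
s=pickle.load(open('c0.pkl','rb'))['side'];print('nut side',px2w(s,np.array([[150+165/8,270+105/8]]),.118).round(4))
save('w2s',np.hstack([cv2.resize(c['color'],(400,300)),cv2.resize(capture('scene')['color'],(400,300))]))
to(.53,.18,.25)"
```

```text
nut scene [[0.5472 0.1935 0.118 ]]
nut side [[0.5461 0.1895 0.118 ]]
t 6.42 pos [ 0.4414 -0.1202  0.2332] tiltz [ 0.005 -0.003 -1.   ] closing dir deg -85.05 w 0.0486 ff 0.0 F [ 0.1  0.4 -0.7]
tool shift mm (after turn) [ 114.3 -291.4  -17.1]
```

View pics/w2s.png

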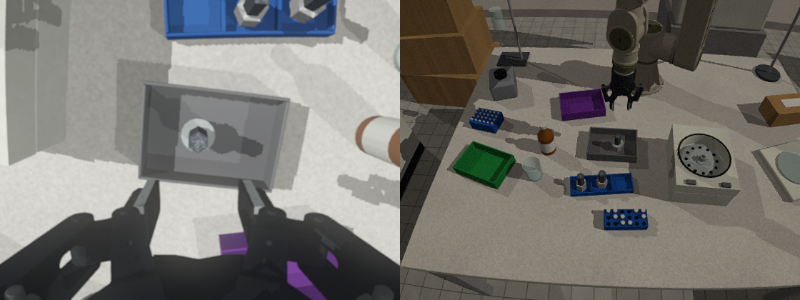

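The tagged socket stands in the grey bin: wrist panel (198,138), scene panel (617,143). Now I'll look at the nut.

>>> {"op": "apply_moves", "data": {"targets": [[22,-50,-6,0],[22,-50,-6,0],[22,-50,-6,0],[22,-50,-6,0],[22,-50,-3,0]]}}

```text
t: 7.05
tool_pos: [0.5283, 0.1345, 0.2561]
tcp_rot: [-3.133, -0.155, 0.003]
wrist_force: [1.0, -0.4, -0.0]
width: 0.0485
finger_force: 0.0
```

>>> {"op": "apply_moves", "data": {"targets": [[20,-50,0,0],[0,0,0,0],[0,0,0,0]]}}

```text
t: 7.42
tool_pos: [0.5458, 0.1605, 0.2562]
tcp_rot: [-3.111, -0.208, 0.007]
wrist_force: [0.1, 0.4, 0.4]
width: 0.0487
finger_force: 0.0
```

```bash
python3 -c "
from h import *
import pickle
c=capture('wrist');pickle.dump(c,open('c3.pkl','wb'))
to(.547,.191,.26)
u=w2px(c,[[.547,.191,.118]])[0];print(u)
x,y=int(u[0]),int(u[1]);print(x,y)
save('nut',np.hstack([cv2.resize(c['color'],(400,300)),cv2.resize(c['color'][y-30:y+30,x-40:x+40],(400,300),interpolation=cv2.INTER_CUBIC)]))"
```

```text
t 7.47 pos [0.5459 0.1602 0.2566] tiltz [-0.005  0.023 -1.   ] closing dir deg -82.39 w 0.0485 ff 0.0 F [-0.3 -0.2 -0.1]
tool shift mm (after turn) [  5.2 -30.4  -2.7]
[245.79122663 192.27384777]
245 192
```

View pics/nut.png

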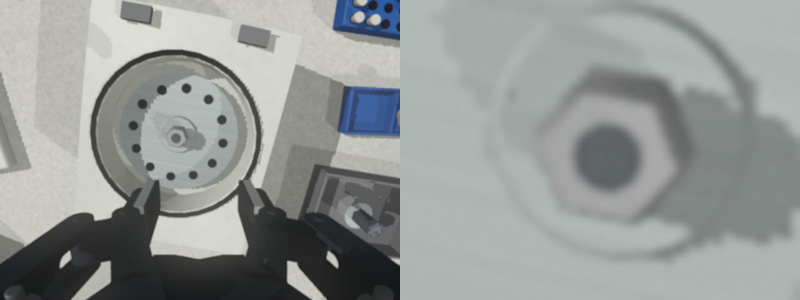

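```bash
python3 - <<'E'
from h import *
import pickle
c=pickle.load(open("c3.pkl","rb"));o=get_obs();print(np.round(o["qpos"],3),o["tool_pos"])
def W(pts,z): return px2w(c,(np.array(pts,float)-[400,0])/5+[205,162],z)[:,:2]
h=W([(607,157)],.118)[0];print("hole",h)
p=W([(540,145),(635,218),(565,205),(590,92),(655,97)],.118)
a=np.degrees(np.arctan2(*(p-h)[:,::-1].T));print("vertex",a%60,np.linalg.norm(p-h,axis=1)*1e3)
# collar circle check centre at z .1
print("collar",W([(620,132)],.100))
save("nut2",cv2.resize(c["color"][170:215,215:275],(800,600),interpolation=cv2.INTER_CUBIC))
E
```

```text
[0.132 0.296 0.084 1.361 0.023 3.141] [0.54586562 0.16021111 0.25661973]
hole [0.54610907 0.19038625]
vertex [27.4828493  30.77202539 26.2810428  20.76748554 28.76328398] [11.4317364  11.47552489 11.11844435 11.3506628  13.1564377 ]
collar [[0.54678907 0.19018855]]
```

View pics/nut2.png

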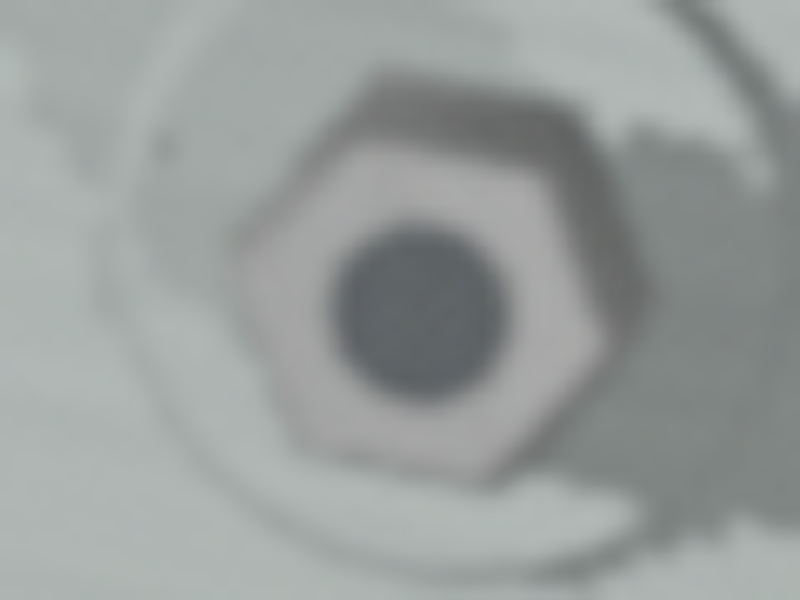

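```bash
python3 - <<'E'
from h import *
import pickle
c=pickle.load(open("c3.pkl","rb"))
def W(pts,z): return px2w(c,np.array(pts,float)/(800/60)-.5+.5+[215,170]-.0,z)[:,:2]
p=W([(365,143),(545,175),(612,335),(490,485),(305,450),(240,285)],.118);h=W([(420,315)],.118)[0]
m=p.mean(0);print("mean",m,"hole",h)
a=np.degrees(np.arctan2(*(p-m)[:,::-1].T))%60;print(a,a.mean(),np.linalg.norm(p-m,axis=1)*1e3)
q=W([(380,70),(580,100),(655,300)],.113);a=np.degrees(np.arctan2(*(q-h)[:,::-1].T))%60;print(a,np.linalg.norm(q-h,axis=1)*1e3)
E
```

```text
mean [0.54610343 0.18992222] hole [0.5459284  0.19028159]
[25.84447892 26.73499105 31.018497   26.53944342 26.03608814 29.09379757] 27.544549349008957 [11.41732655 11.71331613 11.80839186 11.80146283 11.94715413 11.85428518]
[18.23896177 30.08262656 37.46841922] [15.01740708 16.24029472 14.51736689]
```

>>> {"op": "apply_moves", "data": {"targets": [[0,0,0,-8],[0,0,0,-8],[0,0,0,-8],[0,0,0,0]]}}

```text
t: 7.98
tool_pos: [0.5462, 0.1599, 0.2576]
tcp_rot: [-3.001, -0.846, -0.004]
wrist_force: [-0.1, 0.2, -0.4]
width: 0.0485
finger_force: 0.0
```

```bash
python3 -c "
from h import *
to(.6135,-.1756,.19,-58);print(get_obs()['qpos'].round(3))"
```

```text
t 7.97 pos [0.5462 0.1599 0.2576] tiltz [-0.004  0.023 -1.   ] closing dir deg -58.51 w 0.0485 ff 0.0 F [-0.1  0.2 -0.4]
tool turn -0.5132984766306308 (alts +-60)
tool shift mm (after turn) [-121.3  321.5   59.5]
[0.131 0.295 0.084 1.361 0.024 2.723]
```

>>> {"op": "apply_moves", "data": {"targets": [[-20,50,0,0],[-20,50,5,0],[-20,50,10,0],[-20,50,15,0],[-20,50,15,0]]}}

```text
t: 8.6
tool_pos: [0.5923, -0.1055, 0.2059]
tcp_rot: [-3.002, -0.845, -0.006]
wrist_force: [0.3, -0.1, -0.1]
width: 0.0487
finger_force: 0.0
```

>>> {"op": "apply_moves", "data": {"targets": [[-20,50,14,0],[-1,21,0,0],[0,0,0,0],[0,0,0,0]]}}

```text
t: 9.1
tool_pos: [0.6114, -0.174, 0.1905]
tcp_rot: [-3.0, -0.848, -0.004]
wrist_force: [0.6, 0.0, -0.6]
width: 0.0487
finger_force: 0.0
```

```bash
python3 -c "
from h import *
to(.6135,-.1756,.048,-58)
import pickle
c=capture('wrist');pickle.dump(c,open('c4.pkl','wb'))
u=w2px(c,[[.6135,-.1756,.085]])[0];print(u);x,y=map(int,u);print(x,y)
save('mid',cv2.resize(c['color'][y-60:y+60,x-80:x+80],(800,600),interpolation=cv2.INTER_CUBIC))"
```

```text
t 9.1 pos [ 0.6114 -0.174   0.1905] tiltz [-0.004  0.024 -1.   ] closing dir deg -58.41 w 0.0487 ff 0.0 F [ 0.6  0.  -0.6]
tool turn -0.4145873305840837 (alts +-60)
tool shift mm (after turn) [ -0.4   5.7 142.4]
[284.44540042 208.68233651]
284 208
```

View pics/mid.png

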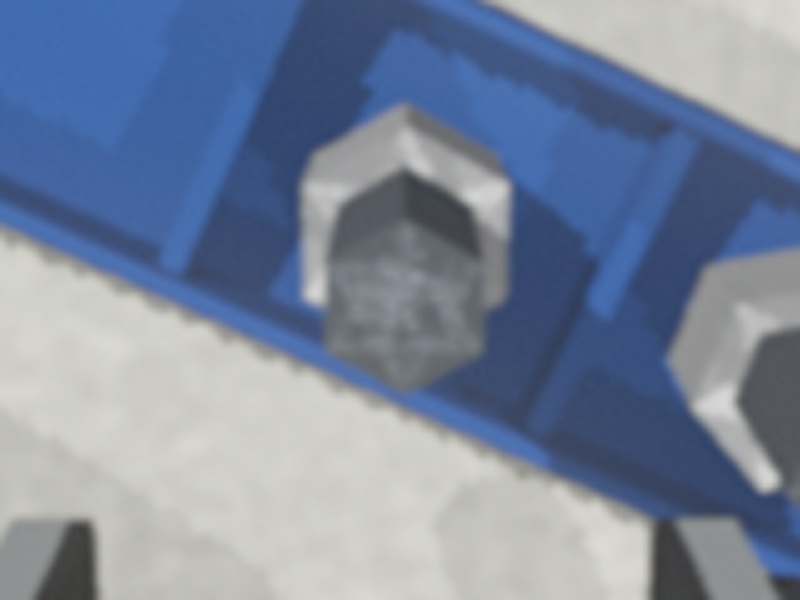

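Top at (405,305), with its flats parallel to the pads. It's aligned, so I'll descend and grip.

>>> {"op": "apply_moves", "data": {"targets": [[0,3,40,0.4],[0,2,40,0],[0,1,40,0],[0,0,18,0],[0,0,6,0]]}}

```text
t: 9.78
tool_pos: [0.6136, -0.1744, 0.0454]
tcp_rot: [-3.001, -0.841, -0.002]
wrist_force: [-0.4, -1.5, -0.7]
width: 0.0485
finger_force: 0.0
```

>>> {"op": "apply_moves", "data": {"targets": [[0,0,0,0],[0,0,0,0],[0,0,0,0],[0,0,0,0]], "fingers": 255, "squeeze": 50}}

```text
t: 10.28
tool_pos: [0.6153, -0.1761, 0.0475]
tcp_rot: [-3.003, -0.841, -0.007]
wrist_force: [-0.6, 2.8, 5.0]
width: 0.0236
finger_force: 50.2
```

>>> {"op": "apply_moves", "data": {"targets": [[0,0,-20,0],[0,0,-40,0],[0,0,-50,0],[0,0,-50,0],[0,0,-15,0]]}}

```text
t: 10.9
tool_pos: [0.6165, -0.1811, 0.2247]
tcp_rot: [-3.006, -0.841, -0.011]
wrist_force: [-0.0, -0.4, -3.8]
width: 0.0234
finger_force: 49.8
```

```bash
python3 -c "
from h import *
to(.546,.190,.225,-62.5)"
```

```text
t 10.9 pos [ 0.6165 -0.1811  0.2247] tiltz [ 0.001  0.021 -1.   ] closing dir deg -58.75 w 0.0234 ff 49.8 F [-0.  -0.4 -3.8]
tool turn 3.7532635677753134 (alts +-60)
tool shift mm (after turn) [ 108.7 -361.7    7.2]
```

>>> {"op": "apply_moves", "data": {"targets": [[0,0,0,3.7],[14,-46,0,0],[14,-46,0,0],[14,-46,0,0],[14,-46,0,0]]}}

```text
t: 11.52
tool_pos: [0.5784, 0.0101, 0.2237]
tcp_rot: [-3.027, -0.742, 0.001]
wrist_force: [-0.0, 0.2, -3.2]
width: 0.0234
finger_force: 50.0
```

>>> {"op": "apply_moves", "data": {"targets": [[14,-46,0,0],[14,-46,0,0],[14,-46,0,0],[11,-40,0,0],[0,0,0,0]]}}

```text
t: 12.15
tool_pos: [0.5425, 0.1935, 0.2283]
tcp_rot: [-3.026, -0.749, 0.002]
wrist_force: [-0.0, 0.3, -3.0]
width: 0.0232
finger_force: 50.3
```

>>> {"op": "apply_moves", "data": {"targets": [[0,0,0,0],[0,0,0,0]]}}

```text
t: 12.4
tool_pos: [0.5443, 0.19, 0.2295]
tcp_rot: [-3.029, -0.741, -0.001]
wrist_force: [-0.7, 0.4, -3.0]
width: 0.0235
finger_force: 50.3
```

```bash
python3 -c "
from h import *
to(.546,.189,.165,-62.5);print(get_obs()['qpos'].round(3))"
```

```text
t 12.4 pos [0.5443 0.19   0.2295] tiltz [-0.005  0.023 -1.   ] closing dir deg -62.52 w 0.0235 ff 50.3 F [-0.7  0.4 -3. ]
tool turn -0.01844033749355134 (alts +-60)
tool shift mm (after turn) [ 0.6  3.1 64.4]
[0.184 0.315 0.044 1.3   0.024 2.846]
```

>>> {"op": "apply_moves", "data": {"targets": [[0.5,2,25,0],[0,1,25,0],[0,0,13,0],[0,0,2,0],[0,0,0,0]]}}

```text
t: 13.02
tool_pos: [0.5464, 0.19, 0.1659]
tcp_rot: [-3.028, -0.742, -0.005]
wrist_force: [-0.0, -0.5, -2.9]
width: 0.0238
finger_force: 50.2
```

```bash
python3 -c "
from h import *
to(.546,.1895,.160,-62.5)"
```

```text
t 13.03 pos [0.5464 0.19   0.1659] tiltz [-0.003  0.024 -1.   ] closing dir deg -62.46 w 0.0238 ff 50.2 F [-0.  -0.5 -2.9]
tool turn 0.04221015522440297 (alts +-60)
tool shift mm (after turn) [-0.7  0.3  5.9]
```

>>> {"op": "apply_moves", "data": {"targets": [[0,0,2,0],[0,0,2,0],[0,0,2,0]]}}

```text
t: 13.4
tool_pos: [0.546, 0.1904, 0.1594]
tcp_rot: [-3.028, -0.743, -0.004]
wrist_force: [0.0, 0.7, -3.4]
width: 0.0233
finger_force: 50.2
```

>>> {"op": "apply_moves", "data": {"targets": [[0,0,1.5,0],[0,0,1.5,0],[0,0,0,0]]}}

```text
t: 13.78
tool_pos: [0.5465, 0.1904, 0.1564]
tcp_rot: [-3.028, -0.743, -0.005]
wrist_force: [1.8, 0.2, -2.3]
width: 0.0234
finger_force: 50.4
```

>>> {"op": "apply_moves", "data": {"targets": [[0,0,2,0],[0,0,2,0],[0,0,0,0]]}}

```text
t: 14.15
tool_pos: [0.5469, 0.1905, 0.1523]
tcp_rot: [-3.029, -0.743, -0.007]
wrist_force: [5.4, -0.1, -2.4]
width: 0.0234
finger_force: 50.3
```

>>> {"op": "apply_moves", "data": {"targets": [[0,0,2,0],[0,0,2,0],[0,0,0,0]]}}

```text
t: 14.52
tool_pos: [0.547, 0.1906, 0.1484]
tcp_rot: [-3.029, -0.743, -0.007]
wrist_force: [6.0, -0.2, -1.4]
width: 0.0232
finger_force: 50.5
```

It fits: the mouth is already about 12 mm over the nut. I'll ease the side load and push it home.

>>> {"op": "apply_moves", "data": {"targets": [[0.9,0.4,1,0],[0,0,2,0],[0,0,0,0]]}}

```text
t: 14.9
tool_pos: [0.5471, 0.1907, 0.145]
tcp_rot: [-3.028, -0.743, -0.004]
wrist_force: [5.5, -0.5, -2.1]
width: 0.0237
finger_force: 50.5
```

>>> {"op": "apply_moves", "data": {"targets": [[0,0,2,0],[0,0,1,0],[0,0,0,0]]}}

```text
t: 15.28
tool_pos: [0.5471, 0.1908, 0.1426]
tcp_rot: [-3.028, -0.743, -0.005]
wrist_force: [3.8, -1.3, 2.3]
width: 0.0232
finger_force: 51.0
```

Force just starting to rise, so the mouth is meeting the collar. I'll press a little more.

>>> {"op": "apply_moves", "data": {"targets": [[0,0,1,0],[0,0,1,0],[0,0,0,0]]}}

```text
t: 15.65
tool_pos: [0.5472, 0.1909, 0.1425]
tcp_rot: [-3.028, -0.743, -0.007]
wrist_force: [0.9, -0.4, 11.7]
width: 0.0235
finger_force: 52.5
```

>>> {"op": "apply_moves", "data": {"targets": [[0,0,1,0],[0,0,0,0],[0,0,0,0]]}}

```text
t: 16.02
tool_pos: [0.5473, 0.1909, 0.1424]
tcp_rot: [-3.029, -0.743, -0.008]
wrist_force: [-0.7, -0.9, 18.0]
width: 0.0232
finger_force: 53.1
```

```bash
python3 -c "
from h import *
to(.5465,.1905,.142,-62.5)
a=capture('scene')['color'];b=capture('side')['color']
save('fin',np.hstack([cv2.resize(a[160:310,210:410],(400,300),interpolation=cv2.INTER_CUBIC),cv2.resize(b[190:340,80:280],(400,300),interpolation=cv2.INTER_CUBIC)]))"
```

```text
t 16.02 pos [0.5473 0.1909 0.1424] tiltz [-0.     0.024 -1.   ] closing dir deg -62.43 w 0.0232 ff 53.1 F [-0.7 -0.9 18. ]
tool turn 0.07467454054607003 (alts +-60)
tool shift mm (after turn) [-0.9  0.   0.4]
```

View pics/fin.png

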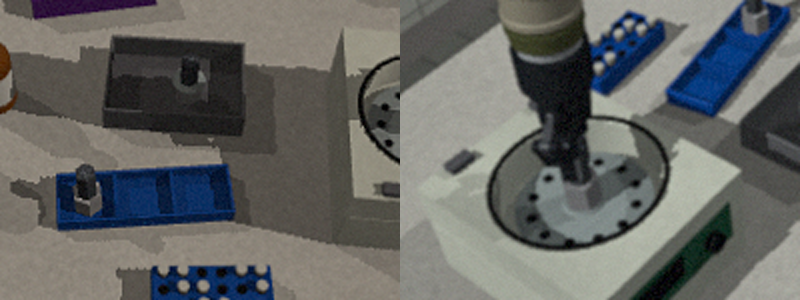

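The left panel shows the tagged socket in the grey bin (190,75) and the other plain one upright in the tray (87,190). In the right panel the gripped socket is down on the rotor (580,190). The hard stop came at TCP 0.142, which matches a mouth height of about 0.100. Handing in.

```bash
python3 -c "
from bench import *
print(job_done())"
```

```text
the job is handed in; nothing more can be done
None
```

The job is handed in, with no verdict returned: the tagged reject is in the grey bin, the first plain socket tried fits and is still gripped and pushed fully down on the nut (about 1.4° of tilt), and the other plain socket is still in its tray.

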